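# Close the air-filter pot with its bayonet cap

### The arm

A 6-joint arm with a two-finger parallel gripper is mounted at the origin on the work surface. World frame = base frame: x ahead of the robot, y to its left, z up, the work surface at z = 0. Lengths are in mm, angles in rad, forces in N, time in s.
With the tool pointing down it reaches from about 300 to 775 mm from the base axis. Payload 14.6 kg.
Tool frame: the origin (TCP) lies on the centre line of the jaws, within the pads' length; the fingertips stand 19 mm ahead of it and the grasp point (between the pads) is the TCP (bot.tip_reach is the distance from the TCP to the fingertips, in mm); z points along the fingers, y is the line along which they close (so a half turn about z gives the same grasp; the last joint's range is limited). The gripper opens to 85 mm and grips with 20 to 120 N. Pads are 22 mm wide; open, the fingers measure 114 mm over their backs; the gripper's body (76 mm by 85 mm) begins 54 mm behind the grasp point. The pads swing forward as they close: fully open they stand 13 mm farther back than shut.
Start: joints at [-1.328, 0.3, 1.521, -0, 1.321, -0.067], TCP at [167.67, -523.809, 216.881] pointing down, gripper open.
Joint ranges: [-3.03, 3.03], [-0.79, 2.21], [0.23, 2.52], [-1.04, 4.18], [0, 3.07], [-2.55, 2.55]. Speed limits (rad/s): [2.22, 2.22, 2.57, 3.14, 3.14, 3.14].

### API

Orientations are given as a unit quaternion [w, x, y, z].
In Python, from rig import bot gives the robot as it stands. Calls block until the motion is done:
- bot.move_to(position, orientation): joint-space move of the TCP to a pose.
- bot.servo_line(position, attitude=None, speed=150, until_force=None): straight line of the TCP; attitude=None keeps the orientation; speed is the mean speed in mm/s. With until_force (N) it stops when the force on the tool has changed by that much, and returns True; else False.
- bot.move_joints(angles): joint-space move.
- bot.move_gripper(opening, grip_force=None): finger opening in mm; grip_force is the grip in N (None keeps the last); returns when the fingers have stopped.
- bot.dwell(seconds).
- bot.ik(position, orientation): joint angles nearest the present ones, or None.
- bot.read_state(): the state.
- bot.read_camera(name): name is "side" or "top"; returns a dict with "image" (384x512x3 uint8, blue, green, red), "depth" (384x512 float32, mm along the optical axis (not along the pixel's ray), 0 where there is no reading), "fovy" (degrees; the focal length in pixels is half the picture's height over the tangent of half this angle, whatever the lens; pixels are square), "cx", "cy" (the principal point, pixels), "eye" and "attitude" of the camera in the world. Camera axes: x right, y down, z forward; pixel columns grow to the right and rows downward; lengths in mm; the calibration is good to about 2 mm. A picture is of the moment at which its call begins.
A pose or a line that the arm cannot do raises bot.MotionError and nothing moves.
- bot.finish_job(): hands the job in; it is judged then, once.
The state is a dict: "clock": time; "joint_positions": joint angles; "qvel": joint speeds; "effort": joint torques, N m; "ee_pos": TCP position; "tool_rot": TCP orientation; "ft_force": force on the tool from outside, world axes, zero at the start; "moment": the same for the moment, N m; "grip_width": finger opening in mm; "grip_force": force on a finger pad.
Only numpy, scipy, OpenCV 4.12 (cv2) and the standard library are available. Lean on these libraries where they do the work, as an engineer would, in place of code of your own. Each camera call takes 0.05 s, during which the arm holds its last target. There are 200 camera calls.

### The job

Take the black dust cover off the filter pot and lay it right way up in the empty bay of the parts tray. Then find, among the three bayonet caps, the one that fits the pot, put its lugs through the notches in the rim, push it right down against the spring, turn it clockwise until its bar lines up with the pot's pipe stubs, and let it spring up and click home. Leave the other two caps and everything else on the bench where they are.

Things in the scene. Friction and masses are not known exactly. Their poses are not given: they have to be found in the camera images.
- pot: Fixed grey filter pot, 66 mm in diameter, rim 100 mm above the bench, on a foot disc 92 mm wide, 8 mm thick. Origin: centre of its underside, z up. Two brass pipe stubs (30 mm thick at most, 38 mm above the bench) point along its own +x and -x to 66 mm from the axis. The spring plate inside lies 6 mm below the rim when free and pushes up on what enters: 2.6 N at first, rising 0.6 N per mm.
- pot_mouth (a point): Centre of the pot's bare-metal rim, level with its upper face; axes as the pot's. The rim is 8 mm thick, its hole 39 mm wide, with two open notches opposite each other. A cap's lugs go down through the notches, under the rim, and turn clockwise (seen from above) by 75 degrees; a stop blocks them about 5 degrees beyond that, and in the other direction.
- pot_notch (a point): Middle of one notch of the rim, level with its upper face, 23.5 mm from the axis, 75 degrees counter-clockwise (seen from above) from the pot's +x; the other is opposite. Notches reach to 28 mm from the axis, about 14 mm wide at the hole and 17 mm at 25 mm out. Axes as the pot's.
- pot_pocket (a point): One of two locking pockets in the underside of the rim, in line with the pipe stubs (along the pot's +x and -x): this point is 22 mm from the axis on the pocket's ceiling, 4 mm below the rim's upper face. The pockets are 4 mm deep: the spring lifts the lugs into them. Axes as the pot's.
- cover_center (a point): Black plastic dust cover lying loose on the pot's rim at the start: disc 64 mm wide, 6 mm thick; below it a round lip 32 mm wide, 4 mm deep; on top a round knob 20 mm wide, 24 mm tall; 34 mm tall in all, about 50 g. This point is on its axis, 17 mm above the lip's underside, 7 mm above the disc's upper face, 17 mm below the knob's top; z up.
- cap_center (a point): The bayonet cap that fits, standing upright on the bench: bare aluminium disc 60 mm wide (the middle size of the three), 6 mm thick, on it an upright bar 14 mm wide, 48 mm long, 26 mm tall to hold it by. Its x axis lies along the bar (half a turn makes no difference), z up. 54 mm tall, about 140 g. This point: on the axis, half-way up, 1 mm below the disc's upper face, 27 mm below the bar's top.
- cap_foot (a point): Centre of the underside of that cap's spigot, which is 36 mm wide, 22 mm long. Two lugs in line with the bar stick out to 25 mm from the axis, 10 mm wide, from 6 to 11 mm above this point. Depth of this point below the pot's rim: 6 mm when resting on the free spring plate, 22 mm pushed right down (disc on rim; lugs clear the rim beyond 19 mm), 15 mm when clicked home.
- cap_large_center (a point): A cap of the same form for another pot, too large: disc 76 mm, bar 60 mm long and 14 mm wide, spigot 52 mm; 54 mm tall, point 27 mm above its underside, x along the bar. To be left where it is.
- cap_small_center (a point): A cap of the same form for another pot, too small: disc 46 mm, bar 36 mm long and 14 mm wide, spigot 25 mm; 54 mm tall, point 27 mm above its underside, x along the bar. To be left where it is.
- tray_bay (a point): Centre of the inner floor of the tray's empty bay, 5 mm above the bench. The fixed dark steel tray is 140 mm along its x, 210 mm along its y, 35 mm tall, with 5 mm walls and a wall across its middle; the empty bay is the half on its own +y side, 130 mm (x) by 97 mm (y) inside, the other half holds five steel bushes 35 mm tall. Axes as the tray's, z up.
- mug_a: Bystander: small steel mug, 66 mm wide, 70 mm tall, handle on its own +y side; origin under its centre. To be left where it is.
- mug_b: Bystander: steel mug, 72 mm wide, 75 mm tall, handle on its own +y side; origin under its centre. To be left where it is.
- jar: Bystander: glass jar with a metal lid, 48 mm wide, 60 mm tall; origin under its centre. To be left where it is.
- oil: Bystander: grey plastic oil bottle, 54 mm wide, 150 mm tall; origin under its centre. To be left where it is.
- bushing: Bystander: stepped brass bushing, 38 mm wide, 34 mm tall; origin under its centre. To be left where it is.
- wrench: Bystander: wrench 150 mm long lying along its own x axis; origin under its middle. To be left where it is.
- screwdriver: Bystander: screwdriver 170 mm long lying along its own x axis; origin under its middle. To be left where it is.
Mind the look-alikes: they are no part of the job. What is shaped like the part that bears cover_center but green or orange is not meant.

How it is judged:
By the outcome, as a careful person would: the job done as asked, in the order asked, and still so for the second after the job is handed in, with the robot touching nothing.
It also fails if it takes over 70 s, if anything falls off the work surface, if the arm or the gripper's body presses on something with over 40 N, if the wrist force passes 120 N, or if a joint passes its speed limit or range.

## Working session

There is one attempt and no reset: what is moved stays moved. The work goes in short steps, each a Python script; the robot and the scene stay as the last script left them, time stands still between calls to the robot, and variables do not carry over. Pictures are saved under pics/ and viewed, at most 10 in all, crops included, and the job is handed in when it is done.

```bash
ls; mkdir -p pics
cat > h.py <<'E'
from rig import bot
import numpy as np, cv2
from scipy.spatial.transform import Rotation as R
def rot(q): return R.from_quat([q[1],q[2],q[3],q[0]]).as_matrix()
def down(yaw): # tool z down, tool y (closing line) at angle yaw from world x
    y=np.array([np.cos(yaw),np.sin(yaw),0]); z=np.array([0,0,-1.]); x=np.cross(y,z)
    q=R.from_matrix(np.c_[x,y,z]).as_quat(); return [q[3],q[0],q[1],q[2]]
def cloud(c):
    d=c["depth"]; h,w=d.shape; f=h/2/np.tan(np.radians(c["fovy"])/2)
    u,v=np.meshgrid(np.arange(w),np.arange(h))
    P=np.stack([(u-c["cx"])/f*d,(v-c["cy"])/f*d,d],-1)
    W=P@rot(c["attitude"]).T+np.array(c["eye"]); W[d==0]=np.nan
    return W
E
python3 - <<'E'
from h import *
for n in("side","top"):
    c=bot.read_camera(n); np.savez(f"{n}0.npz",**c)
    print(n,c["eye"],c["attitude"],c["fovy"],c["cx"],c["cy"])
    cv2.imwrite(f"pics/{n}0.png",cv2.resize(c["image"],(800,600)))
print(bot.read_state())
E
```

```text
pics
side [546.26626095 580.72434045 726.57218158] [ 0.00672836 -0.03950351  0.93778852 -0.34488678] 56.73084145665133 259.856042590882 191.3128714320756
top [ 374.69342865   69.23997392 1243.39713578] [ 0.06171799 -0.69865909  0.70985334 -0.0646112 ] 48.6596326986045 256.4907312989195 186.52102128737178
{'clock': 0.1, 'joint_positions': array([-1.32757450e+00,  3.00442101e-01,  1.52151372e+00,  2.46678399e-05,
        1.32074457e+00, -6.66057894e-02]), 'qvel': array([ 1.31606036e-03, -1.22437400e-03, -2.14080561e-03,  8.56874972e-04,
        7.07188106e-04, -7.12798103e-05]), 'effort': array([ 7.18146894e-04, -5.44374061e+01, -3.62369442e+01, -9.31356317e-05,
        3.00966356e-03, -1.53818189e-05]), 'ee_pos': array([ 167.63571971, -523.58535954,  216.36573754]), 'tool_rot': array([-5.52763531e-04,  9.88025154e-01,  1.54291896e-01, -3.69453579e-05]), 'ft_force': array([ 0.09989207, -0.52772513, -0.86048695]), 'moment': array([-0.06105007,  0.01532116, -0.07111414]), 'grip_force': 0.0, 'grip_width': 85.74385398120008}
```

View pics/top0.png

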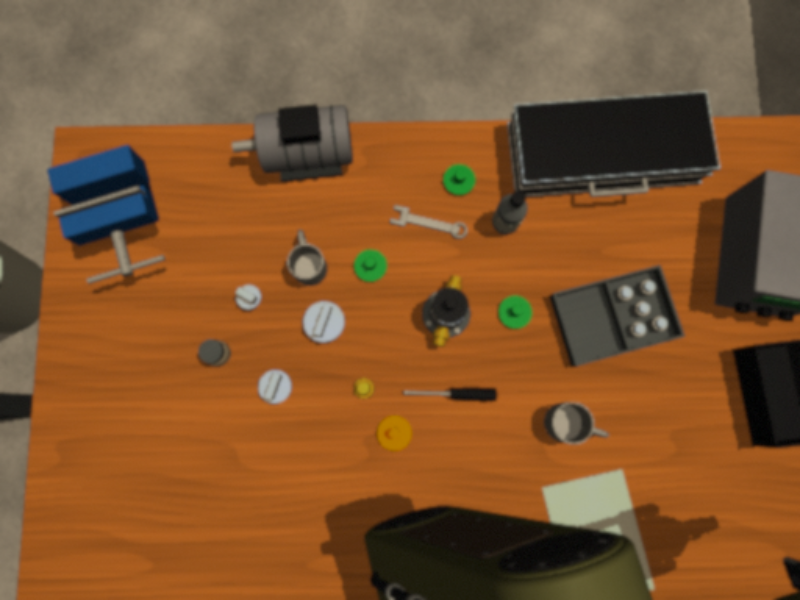

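View pics/side0.png

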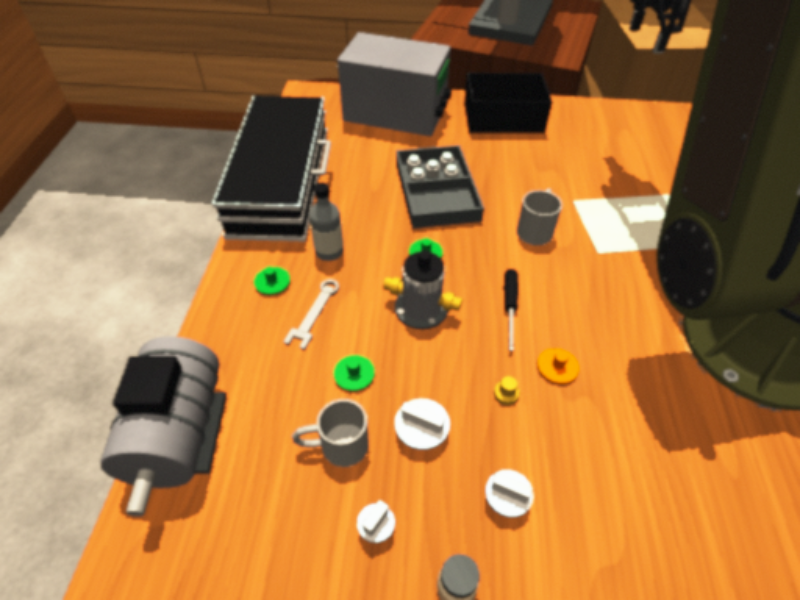

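Top picture (800-wide): black cover on the pot (452,305). Cover look-alikes: green (459,180), (370,265), (515,312) and orange (395,433). Caps: small (248,297), large (323,322), middle (275,386). Tray is at (615,316), with its empty half on the left. I choose the black cover and the cap at (275,386), and will confirm the cap by disc diameter.

```bash
cat >> h.py <<'E'
def sel(W,zlo,zhi,ctr,r):
    return (W[...,2]>zlo)&(W[...,2]<zhi)&(np.hypot(W[...,0]-ctr[0],W[...,1]-ctr[1])<r)
def rect(p): # centre, sizes, angle (deg) of min-area rect
    (c,s,a)=cv2.minAreaRect(p[:,:2].astype(np.float32)); return np.round(c,1),np.round(s,1),round(a,1)
E
python3 - <<'E'
from h import *
C={n:dict(np.load(f"{n}0.npz")) for n in("side","top")}
Ws={n:cloud(c) for n,c in C.items()}
W=Ws["top"]
pix={"cover":(452,305),"mid":(275,386),"large":(323,322),"small":(248,297),"tray":(580,325),"jar":(212,352),"bushing":(363,388),"muga":(305,268)}
for k,(u,v) in pix.items():
    c0=W[int(v/1.5625),int(u/1.5625)]; print(k,np.round(c0,1))
    for n,V in Ws.items():
        if k in("mid","large","small"):
            d=V[sel(V,18,36,c0,45)]; b=V[sel(V,42,60,c0,45)]
            print(n,"all",rect(V[sel(V,20,70,c0,45)]),"bar",rect(b),b.mean(0).round(1),np.median(b[:,2]),"disc z",np.median(d[:,2]), cv2.minEnclosingCircle(V[sel(V,20,36,c0,45)][:,:2].astype(np.float32)))
        if k=="cover":
            kn=V[sel(V,122,145,c0,40)]; di=V[sel(V,98,112,c0,45)]
            print(n,"knob",kn.mean(0),rect(kn),np.percentile(kn[:,2],90),"disc",cv2.minEnclosingCircle(di[:,:2].astype(np.float32)),np.median(di[:,2]))
            hsv=cv2.cvtColor(C[n]["image"],cv2.COLOR_BGR2HSV)
            m=sel(V,18,70,c0,85)&(hsv[...,0]>18)&(hsv[...,0]<35)&(hsv[...,1]>120)
            p=V[m]; pc,ev=np.linalg.eigh(np.cov(p[:,:2].T)); e=ev[:,1]; t=(p[:,:2]-c0[:2])@e
            A,B=p[t>0],p[t<0]; print(n,"stubs",m.sum(),A.mean(0),B.mean(0),"ang",np.degrees(np.arctan2(*(A.mean(0)-B.mean(0))[[1,0]])),t.min(),t.max())
        if k=="tray":
            m=sel(V,28,45,c0,170); 
            lab=cv2.connectedComponentsWithStats(m.astype(np.uint8))
            for i in range(1,lab[0]):
                if lab[2][i,4]>60: print(n,i,rect(V[lab[1]==i]),lab[2][i,4])
            f=V[sel(V,0,12,c0,30)]; print("floor",np.median(f[:,2]))
E
```

```text
cover [552.7 -23.4 124.3]
side knob [558.32605716 -16.99445996 126.89495284] (array([558.6, -17.8]), array([20. , 18.8]), 53.8) 128.68747743270015 disc ((557.5573120117188, -18.310928344726562), 33.81676483154297) 103.80546417679255
side stubs 200 [512.26035743  -0.6476063   45.23714958] [605.20886708 -26.37077964  46.93615462] ang 164.5307595858879 -69.94582084050859 61.432513795841736
top knob [555.99475616 -21.01725745 129.13115396] (array([556.2, -21.8]), array([18.5, 18.3]), 45.4) 132.04539723724133 disc ((556.2108154296875, -21.288766860961914), 32.917293548583984) 105.07788956420882
top stubs 148 [510.06100407  -7.7838608   48.07375007] [606.67985068 -35.58862947  48.53502239] ang 163.94535095848266 -67.53846690794035 63.16013122818553
mid [422.9 289.3  50. ]
side all (array([426.9, 298.1]), array([58.4, 58.1]), 60.3) bar (array([427. , 298.2]), array([14.9, 47.4]), 71.6) [427.3 299.8  50.7] 51.42099589144158 disc z 25.96909352811963 ((426.7525939941406, 298.3740539550781), 30.29579734802246)
top all (array([424.1, 295. ]), array([58.8, 56.4]), 89.0) bar (array([424.1, 295.1])
[... 737 characters left out ...]
5.0) bar (array([593.2, 349.7]), array([36.2, 14.7]), 60.1) [592.7 351.4  51.1] 51.76632442083212 disc z 26.32568706536091 ((593.0176391601562, 350.3176574707031), 22.870447158813477)
top all (array([589.3, 346.5]), array([43.4, 44.8]), 54.5) bar (array([589.9, 346.8]), array([35.8, 13.8]), 59.9) [589.2 345.7  52.3] 52.469703668549755 disc z 27.080142727172756 ((590.016357421875, 346.94140625), 23.07537269592285)
tray [ 529.3 -273.3    4.2]
side 2 (array([ 544.8, -326.7]), array([141.4, 202. ]), 14.2) 230
floor 2.9906783664541763
top 1 (array([ 542.8, -329. ]), array([139.8, 196.1]), 14.2) 406
floor 4.62628701189999
jar [485.6 404.3  54.2]
bushing [418.2 134.4  34.5]
muga [647.6 244.4   9.1]
```

The middle cap's disc is 60 mm across and its bar 47 mm, so it is the right one. The tray and pot sizes also match. Next, a close crop of the cover and cap, and an IK check for the whole sequence.

Run:
```python
from h import *
im=np.load("side0.npz")["image"]; 
a=im[140:220,230:310]; b=im[285:345,290:350]
cv2.imwrite("pics/crop.png",np.hstack([cv2.resize(a,(400,400)),cv2.resize(b,(400,400))]))
print(bot.tip_reach)
for k,p,deg in [("cover",[557,-20,128],0),("cover",[557,-20,128],90),("tray",[531,-278,40],14.2),("tray",[531,-278,40],104.2),("cap",[425,297,51],70.7),("cap",[425,297,51],-109.3),("ins",[557,-20,150],149.2),("ins",[557,-20,150],-30.8),("turn",[557,-20,130],74.2),("turn",[557,-20,130],-105.8)]:
    q=bot.ik(p,down(np.radians(deg))); print(k,deg,None if q is None else np.round(q,2))
```

```text
19.0
cover 0 [-0.1   0.4   1.6  -0.    1.14 -0.1 ]
cover 90 [-0.1   0.4   1.6  -0.    1.14 -1.67]
tray 14.2 [-0.54  0.6   1.53 -0.    1.01 -0.79]
tray 104.2 [-0.54  0.6   1.53 -0.    1.01 -2.36]
cap 70.7 [ 0.54  0.44  1.76 -0.    0.94 -0.69]
cap -109.3 [ 0.54  0.44  1.76 -0.    0.94  2.45]
ins 149.2 None
ins -30.8 [-0.1   0.38  1.58 -0.    1.19  0.44]
turn 74.2 [-0.1   0.4   1.6  -0.    1.14 -1.4 ]
turn -105.8 [-0.1   0.4   1.6  -0.    1.14  1.74]
```

View pics/crop.png

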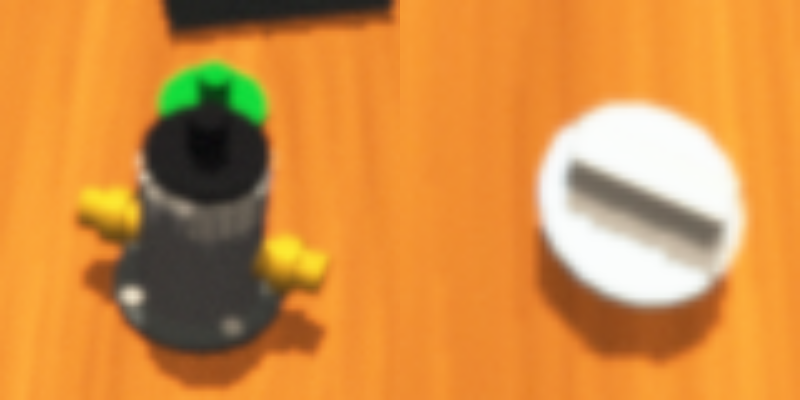

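Crop: the left half shows the black cover with its knob on the pot, the green one being behind it on the bench. The right half shows the 60 mm aluminium cap with its bar. Now moving the cover.

Run:
```python
from h import *
d0=down(0); dt=down(np.radians(14.2))
bot.move_gripper(50,30)
bot.move_to([557,-20,190],d0)
hit=bot.servo_line([557,-20,129],speed=80,until_force=8); print(hit,bot.read_state()["ee_pos"])
bot.move_gripper(5,30); s=bot.read_state(); print(s["grip_width"],s["grip_force"],s["ft_force"])
bot.servo_line([557,-20,220],speed=100)
s=bot.read_state(); print(s["grip_width"],s["grip_force"],s["ft_force"])
bot.move_to([531,-278,130],dt)
c=bot.read_camera("top"); s2=bot.read_camera("side")
np.savez("top1.npz",**c); np.savez("side1.npz",**s2)
im=lambda c,r,k:cv2.resize(c["image"][r[0]:r[1],r[2]:r[3]],k,interpolation=cv2.INTER_CUBIC)
cv2.imwrite("pics/t1.png",np.hstack([im(c,(160,240,250,450),(800,320))[:, :],][0:1]))
print(bot.read_state()["clock"])
```

```text
False [557.29401679 -20.04777021 129.52353836]
4.795845417581284 0.0 [-1.07339604 -0.84218962  0.04403357]
4.9206142844555565 0.0 [-0.5140515   0.7251206   0.38614468]
6.45
```

View pics/t1.png

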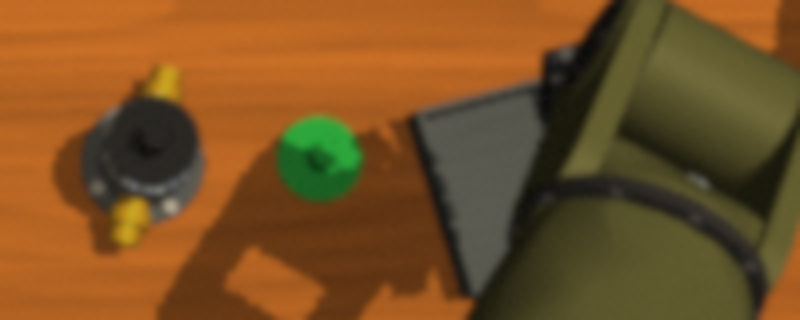

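The picture shows the cover still on the pot (150,140 in the crop), so the gripper closed on nothing. Checking whether the cover shifted, and calibrating the cameras against the visible gripper position.

Run:
```python
from h import *
for k in "01":
  for n in("side","top"):
    V=cloud(dict(np.load(f"{n}{k}.npz")));c0=(557,-20)
    kn=V[sel(V,112,150,c0,40)]; di=V[sel(V,98,110,c0,45)]
    print(k,n,"knob",rect(kn),kn[:,2].max(),len(kn),"disc",cv2.minEnclosingCircle(di[:,:2].astype(np.float32)),np.median(di[:,2]))
```

```text
0 side knob (array([558.7, -17.6]), array([20. , 19.4]), 59.2) 129.33272231679985 76 disc ((557.5573120117188, -18.310928344726562), 33.81676483154297) 103.80086631881795
0 top knob (array([549.1, -29.1]), array([39. , 18.3]), 45.8) 133.0800091623039 51 disc ((556.2108154296875, -21.288766860961914), 32.917293548583984) 105.04178494719702
1 side knob (array([558.2, -17.9]), array([19.8, 17.9]), 66.1) 130.39405606923435 77 disc ((557.233154296875, -18.49576759338379), 34.01980209350586) 103.75953239476644
1 top knob (array([558.4, -23.1]), array([18.8, 24.9]), 52.7) 134.05825308677868 51 disc ((555.8709716796875, -21.211828231811523), 32.625431060791016) 105.38497681306501
```

Run:
```python
from h import *
print(bot.read_state()["ee_pos"],bot.read_state()["grip_width"])
c=dict(np.load("side1.npz")); im=c["image"][40:220,200:440].copy()
f=192/np.tan(np.radians(c["fovy"])/2); Rm=rot(c["attitude"])
def pr(p):
    q=Rm.T@(np.array(p)-c["eye"]); return q[0]/q[2]*f+c["cx"],q[1]/q[2]*f+c["cy"]
im=cv2.resize(im,(800,600),interpolation=cv2.INTER_CUBIC)
for z,col in((130,(0,0,255)),(111,(255,0,0))):
    u,v=pr([531,-278,z]); cv2.circle(im,(int((u-200)*800/240),int((v-40)*600/180)),5,col,-1)
cv2.imwrite("pics/s1.png",im)
```

```text
[ 531.65926807 -276.91834121  130.56753451] 5.301543769805664
```

View pics/s1.png

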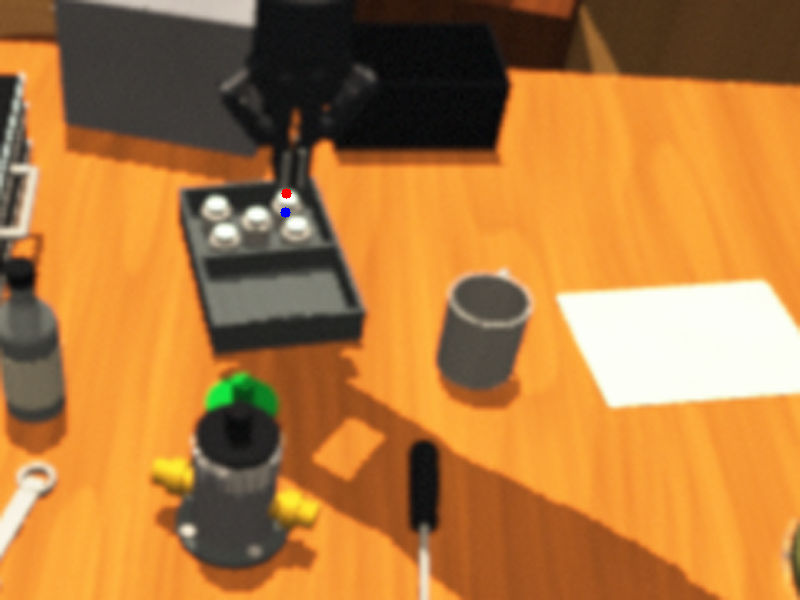

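The picture shows fingertips at about (290,188), whereas 19 mm ahead of the TCP should project to the blue dot (285,212). Measuring the fingertips by depth.

Run:
```python
from h import *
V=cloud(dict(np.load("side1.npz")))
m=sel(V,90,260,(531,-277),75); p=V[m]
for z in range(90,260,8):
    q=p[(p[:,2]>=z)&(p[:,2]<z+8)]
    if len(q): print(z,len(q),q[:,:2].min(0).round(),q[:,:2].max(0).round(),q.mean(0).round(1))
```

```text
138 3 [ 521. -275.] [ 529. -266.] [ 526.2 -271.1  145.4]
146 24 [ 516. -277.] [ 543. -261.] [ 529.3 -266.6  149.9]
154 33 [ 516. -279.] [ 547. -262.] [ 532.2 -267.2  158. ]
162 31 [ 516. -285.] [ 547. -263.] [ 531.6 -269.3  165.9]
170 36 [ 515. -286.] [ 548. -260.] [ 529.7 -268.4  174.3]
178 27 [ 508. -283.] [ 548. -256.] [ 530.7 -267.7  182.5]
186 56 [ 497. -288.] [ 561. -255.] [ 529.  -266.5  190.4]
194 99 [ 488. -291.] [ 564. -252.] [ 528.2 -269.2  198. ]
202 71 [ 485. -292.] [ 572. -252.] [ 527.  -267.9  206.1]
210 84 [ 479. -296.] [ 578. -250.] [ 525.8 -266.1  214. ]
218 84 [ 472. -294.] [ 583. -249.] [ 523.8 -264.8  221.9]
226 123 [ 470. -288.] [ 592. -246.] [ 530.1 -264.1  230.2]
234 138 [ 471. -300.] [ 593. -249.] [ 533.7 -265.7  237.8]
242 121 [ 484. -290.] [ 580. -250.] [ 533.3 -262.6  246. ]
250 100 [ 491. -277.] [ 573. -254.] [ 533.  -264.   253.7]
258 15 [ 494. -275.] [ 570. -257.] [ 534.3 -263.8  258.7]
```

The fingertips are really at z≈145 instead of 111, so the gripper sits about 34 mm higher than the stated tool frame implies (xy agrees). A guarded touch on the bay floor (z=5), which lies directly below, will give the true offset.

Run:
```python
from h import *
bot.servo_line([531,-278,45],speed=120)
hit=bot.servo_line([531,-278,-25],speed=30,until_force=5); s=bot.read_state(); print(hit,s["ee_pos"],s["ft_force"],s["clock"])
bot.servo_line([531,-278,60],speed=150)
```

```text
True [ 531.07652614 -277.98540889   -9.14618247] [-1.22597594  1.61005455  8.17422371] 8.9333
```

True tip height is ee_z + 14, i.e. the tool sits 33 mm higher than stated. Correcting by −33 mm and retrying.

```bash
sed -i '$a DZ=-33.0 # commanded z = true TCP z + DZ' h.py
python3 - <<'E'
from h import *
d0=down(0); dt=down(np.radians(14.2))
bot.servo_line([531,-278,150],speed=200)
bot.move_gripper(50,30)
bot.move_to([557,-20,150],d0)
hit=bot.servo_line([557,-20,129+DZ],speed=80,until_force=8); print(hit,bot.read_state()["ee_pos"])
bot.move_gripper(5,30); s=bot.read_state(); print(s["grip_width"],s["grip_force"],s["ft_force"])
if s["grip_width"]>15:
    bot.servo_line([557,-20,150],speed=100)
    s=bot.read_state(); print(s["grip_width"],s["grip_force"],s["ft_force"])
    bot.move_to([531,-278,100],dt)
    c=bot.read_camera("top"); s2=bot.read_camera("side")
    np.savez("top2.npz",**c); np.savez("side2.npz",**s2)
    cv2.imwrite("pics/s2.png",cv2.resize(s2["image"][60:220,220:400],(675,600),interpolation=cv2.INTER_CUBIC))
print(bot.read_state()["clock"])
E
```

```text
False [557.26481567 -20.03735839  96.38490501]
18.964928083550795 29.319564700126648 [-1.58766266  0.91963214  5.5789585 ]
18.73468891992362 29.29426610469818 [-0.27942547  0.35610355 -1.02915792]
14.6917
```

View pics/s2.png

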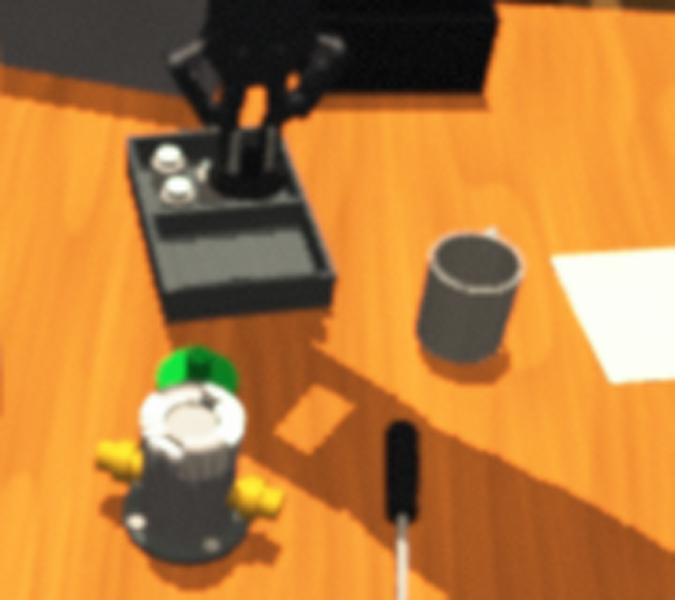

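Run:
```python
from h import *
from scipy.optimize import least_squares
for n in("side","top"):
    c=dict(np.load(f"{n}2.npz")); V=cloud(c); c0=(557,-20)
    m=sel(V,92,108,c0,42); p=V[m]; print(n,"rim",len(p),np.median(p[:,2]),cv2.minEnclosingCircle(p[:,:2].astype(np.float32)),rect(p))
    w=cv2.minEnclosingCircle(p[:,:2].astype(np.float32))[0]
    q=V[sel(V,75,96,w,30)]; r=np.hypot(*(q[:,:2]-w).T); a=np.degrees(np.arctan2(q[:,1]-w[1],q[:,0]-w[0]))
    s=(r>20.5)&(r<28); print("notch pts (r,ang,z)",[(round(x,1),round(y),round(z)) for x,y,z in zip(r[s],a[s],q[s][:,2])])
    # carried cover, below gripper
```

```text
side rim 374 97.35881537233297 ((557.2020263671875, -18.781232833862305), 34.398468017578125) (array([558.6, -18.3]), array([65.4, 66. ]), 29.5)
notch pts (r,ang,z) [(np.float64(27.7), -103, 93), (np.float64(26.9), -109, 95), (np.float64(21.4), -94, 95), (np.float64(27.7), -103, 90), (np.float64(26.3), -110, 92), (np.float64(26.9), -115, 93), (np.float64(26.4), -122, 95), (np.float64(27.7), -126, 95), (np.float64(21.0), -59, 94), (np.float64(20.8), -66, 93), (np.float64(21.5), -74, 91), (np.float64(20.8), -87, 92), (np.float64(26.7), -99, 86), (np.float64(27.5), -104, 86), (np.float64(25.3), -117, 91), (np.float64(25.7), -123, 92), (np.float64(24.7), -132, 96), (np.float64(20.8), -59, 90), (np.float64(21.5), -95, 88), (np.float64(26.7), -104, 84), (np.float64(26.1), -111, 85), (np.float64(26.1), -117, 87), (np.float64(22.8), -38, 90), (np.float64(21.1), -43, 90), (np.float64(26.2), -111, 82), (np.float64(25.8), -117, 83), (np.float64(20.9), -32, 89), (np.float64(25.6), -118, 80), (np.float64(24.8), -35, 82), (np.float64(27.5), -122, 76), (np.float64(25.2), -37, 78), (np.float64(24.1), -34, 76), (np.float64(23.3), 38, 95)]
top rim 363 98.33004004989698 ((556.6090698242188, -21.623598098754883), 33.31837463378906) (array([555.7, -21.4]), array([63.2, 64.1]), 87.9)
notch pts (r,ang,z) [(np.float64(26.9), -17, 95), (np.float64(27.6), -22, 96), (np.float64(26.8), 40, 94), (np.float64(26.7), 49, 96), (np.float64(23.2), 38, 92), (np.float64(23.2), -52, 95), (np.float64(24.5), -60, 92), (np.float64(27.4), 69, 94), (np.float64(21.5), -101, 88), (np.float64(24.1), -100, 89), (np.float64(24.6), 169, 96), (np.float64(25.8), -160, 95)]
```

The picture shows the cover held level above the bay and the pot's rim bare. Lowering the cover, then going on to grip the cap.

Run:
```python
from h import *
bot.servo_line([531,-278,25],speed=100)
hit=bot.servo_line([531,-278,4.5],speed=30,until_force=4); print(hit,bot.read_state()["ee_pos"])
bot.move_gripper(45); bot.servo_line([531,-278,130],speed=200)
print("clk",bot.read_state()["clock"])
dc=down(np.radians(70.7))
bot.move_to([425.4,296.6,110],dc)
c=bot.read_camera("top"); s2=bot.read_camera("side"); np.savez("top3.npz",**c); np.savez("side3.npz",**s2)
cv2.imwrite("pics/t3.png",np.hstack([cv2.resize(c["image"][165:245,345:440],(475,400)),cv2.resize(s2["image"][300-40:384,280:370],(290,400))]))
for n,C in(("top",c),("side",s2)):
    V=cloud(C); p=V[sel(V,10,60,(531,-278),40)]; print(n,len(p), np.median(V[sel(V,9,22,(531,-278),40)],0), rect(V[sel(V,11,22,(531,-278),40)]), p[:,2].max())
    g=V[sel(V,118,150,(425.4,296.6),50)]; print("gripper",len(g),g.mean(0),rect(g) if len(g)>5 else 0)
print("clk",bot.read_state()["clock"])
```

```text
True [ 530.7566286  -277.85810717    5.55310222]
clk 17.3667
top 373 [ 527.77922185 -276.99187101   14.42707792] (array([ 529.1, -278.5]), array([61.7, 62.6]), 85.9) 42.09014842221268
gripper 0 [nan nan nan] 0
side 182 [ 536.13709425 -275.51389393   12.75023649] (array([ 532.6, -279.9]), array([62.8, 47.1]), 11.3) 38.31442733275776
gripper 3 [428.64878606 273.24536577 137.54274945] 0
clk 19.5667<stdin>:12: RuntimeWarning: Mean of empty slice.
  ret = um.true_divide(
```

View pics/t3.png

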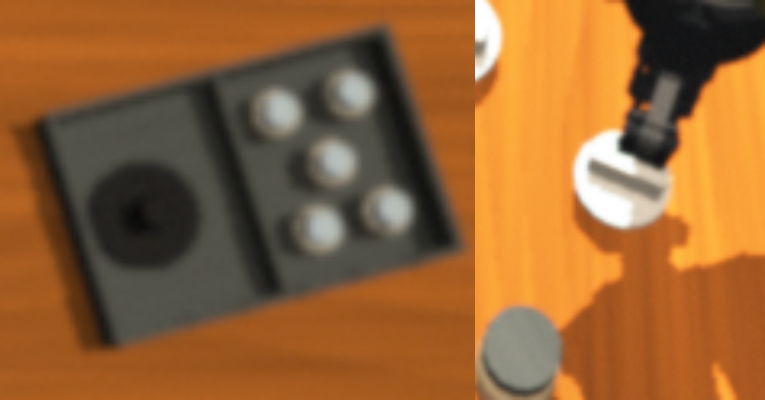

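The picture shows the cover lying flat with its knob up in the bay (145,215), and the gripper lined up with the cap's bar. Gripping the cap.

Run:
```python
from h import *
dc=down(np.radians(70.7))
bot.move_gripper(45,80)
hit=bot.servo_line([425.4,296.6,17.5],speed=80,until_force=8); print(hit,bot.read_state()["ee_pos"])
bot.move_gripper(5,80); s=bot.read_state(); print(s["grip_width"],s["grip_force"],s["ft_force"],s["ee_pos"])
if s["grip_width"]>10:
    bot.servo_line([425.4,296.6,150],speed=120)
    s=bot.read_state(); print(s["grip_width"],s["ft_force"])
    bot.move_to([557,-20,145],down(np.radians(-30.8)))
    c=bot.read_camera("top"); s2=bot.read_camera("side"); np.savez("top4.npz",**c); np.savez("side4.npz",**s2)
    cv2.imwrite("pics/s4.png",np.hstack([cv2.resize(s2["image"][120:220,220:320],(400,400),interpolation=cv2.INTER_CUBIC),cv2.resize(c["image"][150:250,240:340],(400,400),interpolation=cv2.INTER_CUBIC)]))
    print(bot.read_state()["ee_pos"])
    for n,C in(("top",c),("side",s2)):
        V=cloud(C); p=V[sel(V,146,158,(557,-20),40)]; print(n,len(p),np.median(p[:,2]) if len(p) else 0, rect(p) if len(p)>5 else 0, cv2.minEnclosingCircle(p[:,:2].astype(np.float32)) if len(p)>5 else 0)
print("clk",bot.read_state()["clock"])
```

```text
False [425.65731942 296.74933914  17.97202281]
12.346176385268743 78.40930223464966 [-1.14524125 -0.71684571  5.71870827] [425.56747083 296.71935159  17.89547269]
12.496518310078073 [ 0.27938456 -1.22045021 -2.13532466]
[556.92986969 -18.94360897 144.97201796]
top 12 155.0338894740015 (array([557.4,   5.1]), array([13.5,  5.2]), 0.5) ((557.39306640625, 4.883115291595459), 7.129461288452148)
side 220 152.94679432529307 (array([557. ,  -9.3]), array([48.5, 57. ]), 88.4) ((557.177001953125, -15.452116012573242), 30.404308319091797)
clk 24.1333
```

View pics/s4.png

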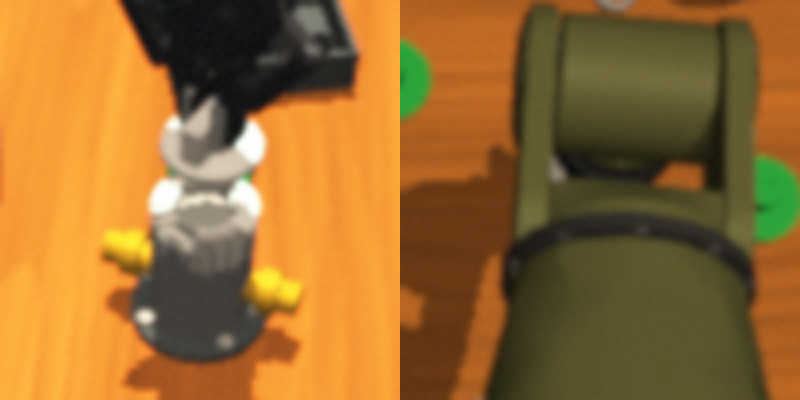

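Picture: the cap is held level above the pot (disc at (213,145) in the left crop, rim at (205,200)). The top view is blocked by the arm, so I'll get the relative offset from the side camera with the same circle fit on disc and rim.

```bash
cat >> h.py <<'E'
from scipy.optimize import least_squares
def circ(V,z,c0,Rr,tol=3.5,half=True):
    """centre of a disc of radius Rr at height ~z: outer boundary of its points, half turned to +y"""
    p=V[sel(V,z-tol,z+tol,c0,Rr+8)]; zm=np.median(p[:,2]); p=p[abs(p[:,2]-zm)<2.2][:,:2]; c=np.array(c0,float)
    for _ in range(6):
        d=p-c; a=np.degrees(np.arctan2(d[:,1],d[:,0])); r=np.hypot(*d.T); B=[]
        for lo in range(-10 if half else -180,190 if half else 180,12):
            m=(a%360>=lo%360)&(a%360<lo%360+12)
            if m.any(): B.append(p[m][r[m].argmax()])
        B=np.array(B); c=least_squares(lambda x:np.hypot(*(B-x).T)-Rr+0.8,c,loss="soft_l1").x
    return c.round(2),round(float(zm),1),len(B),(np.hypot(*(B-c).T)-Rr).std().round(2)
E
python3 - <<'E'
from h import *
L=lambda n:cloud(dict(np.load(n+".npz")))
print("cover on pot side",circ(L("side0"),104,(557,-19),32))
print("rim side",circ(L("side2"),98,(557,-19),33),circ(L("side3"),98,(557,-19),33))
print("cap bench side",circ(L("side0"),26,(427,298),30), "top",circ(L("top0"),27,(424,295),30,half=False))
print("rim top",circ(L("top3"),98.5,(556,-21),33,half=False))
print("cap held side",circ(L("side4"),153,(557,-16),30))
print(bot.read_state()["ee_pos"])
bot.dwell(0.2);print(bot.read_state()["ee_pos"])
print("now",[circ(cloud(bot.read_camera("side")),153,(557,-16),30) for _ in range(2)])
E
```

```text
cover on pot side (array([558.13, -18.31]), 103.8, 17, np.float64(0.7))
rim side (array([558.58, -17.41]), 97.8, 17, np.float64(0.85)) (array([558.65, -17.93]), 97.7, 17, np.float64(0.68))
cap bench side (array([426.78, 298.38]), 25.9, 17, np.float64(0.45)) top (array([424.14, 295.35]), 27.3, 30, np.float64(2.5))
rim top (array([556.24, -21.3 ]), 98.8, 30, np.float64(1.0))
cap held side (array([556.82, -15.36]), 153.0, 17, np.float64(0.74))
[556.92986969 -18.94360897 144.97201796]
[556.97518961 -19.43389487 145.03516294]
now [(array([556.84, -16.57]), 153.1, 17, np.float64(0.77)), (array([556.88, -16.61]), 153.0, 17, np.float64(0.75))]
```

The cap relative to the rim is off by (+1.7, −1.1) mm. Shifting by that and descending with a force guard.

Run:
```python
from h import *
x,y=558.6,-20.8
bot.servo_line([x,y,130],speed=60); bot.dwell(0.2)
print(bot.read_state()["ee_pos"],bot.read_state()["ft_force"])
hit=bot.servo_line([x,y,105],speed=25,until_force=8); s=bot.read_state(); print(hit,s["ee_pos"],s["ft_force"],s["moment"],s["clock"])
```

```text
[558.73665574 -20.81049984 130.22525718] [ 0.47183323 -0.61192202 -1.90948373]
False [558.60176877 -20.79751056 105.22926892] [-2.37432484  0.68822693  3.96760392] [0.11471737 0.65441201 0.0211916 ] 26.1833
```

It is in: depth 12.7 mm with only the spring force. Pushing down, then turning.

Run:
```python
from h import *
x,y=558.6,-20.8
f=lambda t:(lambda s:print(t,s["ee_pos"].round(1),s["ft_force"].round(1),s["moment"].round(2),round(s["grip_width"],1),s["clock"]))(bot.read_state())
hit=bot.servo_line([x,y,96.3],speed=25,until_force=15); bot.dwell(.1); f(hit)
if bot.read_state()["ee_pos"][2]<98:
    for a in (-45,-60,-75,-90,-105.8):
        h=bot.servo_line([x,y,96.3],down(np.radians(a)),until_force=25); f((a,h))
        if h: break
```

```text
False [558.7 -20.8  96.9] [-5.1  1.2  9.3] [0.15 1.06 0.04] 12.5 26.7833
(-45, False) [559.5 -20.9  97.3] [-0.7  0.3  9.5] [-0.02  0.09 -0.08] 12.0 27.1833
(-60, False) [559.7 -21.   97.4] [-0.4 -0.8 10.1] [-0.14  0.01 -0.14] 12.4 27.5917
(-75, False) [559.7 -21.   97.4] [-0.3 -0.6  9. ] [-0.19 -0.05 -0.06] 12.3 28.0
(-90, False) [559.7 -21.   97.4] [ 1.2 -0.7  9.6] [-0.16 -0.04 -0.05] 12.2 28.4083
(-105.8, False) [559.7 -21.1  97.4] [ 0.7 -0.7  9.8] [-0.18  0.01 -0.04] 12.5 28.8333
```

Run:
```python
from h import *
f=lambda t:(lambda s:print(t,s["ee_pos"].round(1),s["ft_force"].round(1),s["moment"].round(2),round(s["grip_width"],1),s["clock"]))(bot.read_state())
x,y=bot.read_state()["ee_pos"][:2]
bot.servo_line([x,y,102.5],speed=25); f("up")
h=bot.servo_line([x,y,108],speed=15,until_force=12); f(("tug",h))
```

```text
up [559.9 -21.1 102.7] [-2.1  0.   5.8] [ 0.03  0.53 -0.  ] 12.4 29.2333
('tug', True) [559.8 -21.1 102.9] [1.4 0.3 0.4] [-0.09 -0.3   0.01] 12.4 29.4417
```

The cap stops hard at 15 mm depth, which is the clicked-home depth. Releasing and inspecting.

Run:
```python
from h import *
x,y=bot.read_state()["ee_pos"][:2]
bot.move_gripper(40); bot.servo_line([x,y,200],speed=150)
bot.move_to([300,-350,220],down(np.radians(-105.8)))
c=bot.read_camera("top"); s2=bot.read_camera("side"); np.savez("top5.npz",**c); np.savez("side5.npz",**s2)
for n,C in(("top",c),("side",s2)):
    V=cloud(C); b=V[sel(V,128,150,(557,-20),40)]; d=V[sel(V,104,120,(557,-20),40)]
    print(n,"bar",rect(b),np.median(b[:,2]),"disc",np.median(d[:,2]),cv2.minEnclosingCircle(d[:,:2].astype(np.float32)))
    b0=cloud(dict(np.load(("top" if n=="top" else "side")+"0.npz")))
    for nm,c0,r in(("large",(543,208),45),("small",(591,348),45)): print(nm,rect(b0[sel(b0,20,70,c0,r)])[0],rect(V[sel(V,20,70,c0,r)])[0])
cv2.imwrite("pics/f.png",np.hstack([cv2.resize(c["image"][60:310,120:450],(460,348)),cv2.resize(s2["image"][120:220,220:320],(340,348))]))
print(bot.read_state()["clock"])
```

```text
top bar (array([557.3, -20.6]), array([13.5, 47.7]), 74.5) 138.33490389605674 disc 112.33714441324446 ((557.2072143554688, -21.57877540588379), 30.589698791503906)
large [541.4 207.7] [541.3 207.8]
small [589.3 346.5] [589.2 346.4]
side bar (array([559.5, -17.2]), array([15.5, 48.1]), 75.1) 136.30218384065438 disc 111.19963487115479 ((559.4725341796875, -17.194971084594727), 30.557180404663086)
large [544.3 210.3] [544.4 209.9]
small [593.  351.1] [593.2 351.4]
32.275
```

View pics/f.png

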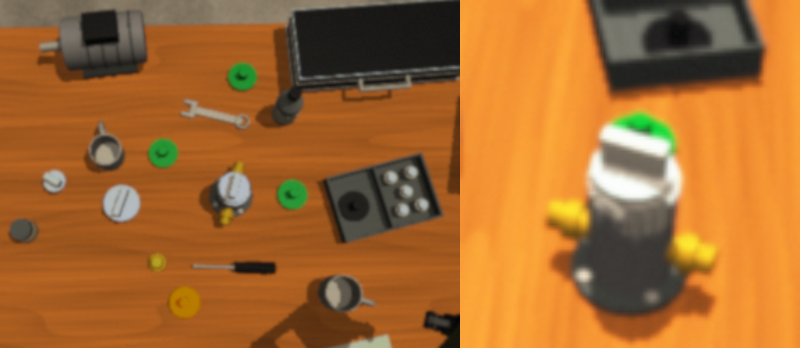

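The cap is seated: disc top at 113 mm, bar at −15° in line with the stubs. The cover is in the bay and the other caps have not moved. Handing in.

```bash
python3 -c "
from rig import bot
print(bot.finish_job())"
```

```text
the job is handed in; nothing more can be done
None
```

The job is handed in at about 32 s: the black cover lies right way up in the tray's empty bay, the 60 mm cap is clicked home with its bar in line with the pipe stubs, and the other two caps have not moved. The first grasp closed on air because the gripper sits 33 mm higher than the stated tool frame, which I corrected after a touch on the bay floor.

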